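# Weigh onions into the crock

### The job

Put onions from the tray into the blue crock on the spring scale until the red needle stands in the green sector of the dial. Lower each onion all the way down and let it go softly on the crock's bottom: do not drop it, press it or bump the crock, and do not stack onions. Leave spare onions and everything else where they are.

Things in the scene. Friction and masses are not known exactly. Their poses are not given: they have to be found in the camera images.
- onion1_center (a point): a brown onion, round, 58 mm across at its widest, with a 24 mm flat foot and a thin neck; 60 mm tall in all; the point is its middle, 24 mm above its foot, at its widest height. It weighs 85 to 140 g. It stands foot down on the slatted tray. z axis: up through the neck
- onion2_center (a point): a brown onion, round, 58 mm across at its widest, with a 24 mm flat foot and a thin neck; 60 mm tall in all; the point is its middle, 24 mm above its foot, at its widest height. It weighs 85 to 140 g. It stands foot down on the slatted tray. z axis: up through the neck
- onion3_center (a point): a brown onion, round, 58 mm across at its widest, with a 24 mm flat foot and a thin neck; 60 mm tall in all; the point is its middle, 24 mm above its foot, at its widest height. It weighs 85 to 140 g. It stands foot down on the slatted tray. z axis: up through the neck
- onion4_center (a point): a brown onion, round, 58 mm across at its widest, with a 24 mm flat foot and a thin neck; 60 mm tall in all; the point is its middle, 24 mm above its foot, at its widest height. It weighs 85 to 140 g. It stands foot down on the slatted tray. z axis: up through the neck
- crock_in (a point): centre of the inner floor of the blue ceramic crock, which is the fixed-on bowl of a spring scale (does not lift off). Round, inner diameter 190 mm, walls 8 mm, rim 105 mm above this point. Empty, the floor is 70 mm above the table; the crock sinks straight down on its spring about 4 mm per 100 g (25 mm at most)
- scale: the grey scale: origin on the table right under the crock's axis; base 200 x 200 mm, 28 mm high; on its +x side a round dial drum, 176 mm across, 85 mm high, its axis 198 mm from the crock's axis along the scale's +x; the white dial faces up
- needle (a joint): angle of the red needle on the dial, rad: 0 with the crock empty, when it points to the crock (the scale's -x), growing clockwise seen from above, about 0.47 rad per 100 g in the crock
- needle_tip (a point): tip of the red needle, 70 mm from the dial's axis; x axis: along the needle, outward
- target: the green sector on the dial, set anew each time: origin on the dial's axis at the dial face, x axis level and pointing through the middle of the sector; it reaches 0.36 rad to either side of that; it extends from 29 to 65 mm from the dial's axis. Not to be moved
- tray: slatted ash tray, fixed, 250 x 370 mm (x, y), top 22 mm above the table; origin under its centre. Six things stand on it, at least 85 mm apart (centres)
- tomato: red tomato, 62 mm across, 45 mm high, on the tray; origin at its underside; not wanted, leave it
- garlic: white garlic bulb, 48 mm across, 52 mm high, on the tray; origin at its underside; not wanted, leave it
- canister: steel canister with push lid, 90 mm across, 130 mm high, on the table; bystander
- funnel: grey plastic funnel, mouth down, 110 mm across, 100 mm high, on the table; bystander
- server1: wooden salad server (round head), 280 mm long, lying beyond the tray; bystander
- server2: wooden salad server (flat head), 280 mm long, lying beyond the tray; bystander
- onion1: the body of that onion; origin at the centre of its foot
- onion2: the body of that onion; origin at the centre of its foot
- onion3: the body of that onion; origin at the centre of its foot
- onion4: the body of that onion; origin at the centre of its foot
Things that resemble listed ones, but are neither listed nor needed, are in the scene too. What is shaped like the onion1 but pink is not meant.

How it is judged:
At the end, for the whole second after the job is handed in: The needle is at rest within 0.40 rad of the middle of the green sector (the painted sector ends at 0.36 rad). Every onion is at rest, either down on the crock's bottom (its middle less than 45 mm above the inner floor and within 85 mm of the crock's axis) or within 30 mm of where it began (angle between the x axis of needle_tip and the x axis of target, either way round below 0.4 rad and velocity of joint needle between -0.15 and 0.15 rad/s and ((horizontal distance between onion1_center and crock_in below 0.085 m and z of onion1_center in the frame of crock_in between 0 and 0.045 m) or distance of onion1_center from where it was at the start of the episode below 0.03 m) and ((horizontal distance between onion2_center and crock_in below 0.085 m and z of onion2_center in the frame of crock_in between 0 and 0.045 m) or distance of onion2_center from where it was at the start of the episode below 0.03 m) and ((horizontal distance between onion3_center and crock_in below 0.085 m and z of onion3_center in the frame of crock_in between 0 and 0.045 m) or distance of onion3_center from where it was at the start of the episode below 0.03 m) and ((horizontal distance between onion4_center and crock_in below 0.085 m and z of onion4_center in the frame of crock_in between 0 and 0.045 m) or distance of onion4_center from where it was at the start of the episode below 0.03 m) and linear speed of each of onion1, onion2, onion3, onion4 below 0.03 m/s); the robot touches nothing.
It fails at once if an onion is dropped or thrust down: within 26 mm of the crock's bottom it moves faster than 0.42 m/s (a free fall of 9 mm) ((horizontal distance between onion1_center and crock_in below 0.095 m and z of onion1_center in the frame of crock_in below 0.05 m and linear speed of onion1 above 0.42 m/s) or (horizontal distance between onion2_center and crock_in below 0.095 m and z of onion2_center in the frame of crock_in below 0.05 m and linear speed of onion2 above 0.42 m/s) or (horizontal distance between onion3_center and crock_in below 0.095 m and z of onion3_center in the frame of crock_in below 0.05 m and linear speed of onion3 above 0.42 m/s) or (horizontal distance between onion4_center and crock_in below 0.095 m and z of onion4_center in the frame of crock_in below 0.05 m and linear speed of onion4 above 0.42 m/s)).
It fails at once if an onion is dropped on or pressed against the crock: force between an onion and the scale or crock above 18 N (contact force between any of onion1, onion2, onion3, onion4 and scale above 18 N).
It fails at once if an onion is dropped on or pressed against another: force between two onions above 18 N (contact force between onion1 and onion2 above 18 N or contact force between any of onion1, onion2 and onion3 above 18 N or contact force between any of onion1, onion2, onion3 and onion4 above 18 N).
It fails at once if the arm or gripper bumps or pushes the scale or crock with more than 15 N (contact force between any of the arm, the fingers and scale above 15 N).
It fails at once if a bystander (tomato, garlic, canister, funnel, salad servers) is moved more than 30 mm (distance of any of tomato, garlic, canister, funnel, server1, server2 from where it was at the start of the episode above 0.03 m).
It also fails if it takes over 66 s, if anything falls off the work surface, if the arm or the gripper's body presses on something with over 40 N, if the wrist force passes 120 N, or if a joint passes its speed limit or range.

### The arm

A 7-joint arm with a two-finger parallel gripper is mounted at the origin on the work surface. World frame = base frame: x ahead of the robot, y to its left, z up, the work surface at z = 0. Lengths are in m, angles in rad, forces in N, time in s.
With the tool pointing down it reaches from about 0.4 to 0.875 m from the base axis. Payload 19.3 kg.
Tool frame: the origin (TCP) lies between the finger pads; the fingertips stand 11 mm ahead of it and the grasp point (between the pads) lies 8 mm behind it; x points along the fingers, y is the direction in which the jaws open and shut, and the axes are right-handed (so a half turn about x gives the same grasp; the last joint's range is limited). The gripper opens to 85 mm and grips with 20 to 120 N. Pads are 22 mm wide; open, the fingers measure 114 mm over their backs; the gripper's body (76 mm by 85 mm) begins 54 mm behind the grasp point. The pads swing forward as they close: fully open they stand 13 mm farther back than shut.
Start: joints at [-1.369, 0.521, -0.036, 1.599, 0.021, 1.021, -0.113], TCP at [0.168, 0.602, 0.242] pointing down, gripper open.
Joint ranges: [-2.91, 2.91], [-0.3, 2.13], [-1.5, 1.42], [0.17, 2.43], [-1.26, 4.41], [0.16, 1.93], [-2.52, 2.52]. Speed limits (rad/s): [1.89, 1.89, 2.39, 2.39, 3.01, 3.01, 3.01].

### API

Orientations are given as a rotation vector (axis times angle).
In Python, from cell import * gives the robot as it stands.
- The arm moves only by the shell command python3 -m inch 'ROWS' [OPENING] [FORCE]. ROWS is JSON, a list of rows, each an object with "offset": the shift along the tool's x, y, z in mm, a list of three; "rot": the turn, a rotation vector about the tool's x, y, z in rad, a list of three. In form: [{"offset": [tx, ty, tz], "rot": [ax, ay, az]}, ...]. A call has 1 to 12 rows; each row is the pose to reach, as a shift and turn from the pose commanded when the call began, along the tool's axes at that moment; what a row does not reach only later rows make up. A row lasts 1/12 s, in which the tool goes at most 41.7 mm and 7.16 degrees, less where a joint would pass 70% of its speed; a pose out of reach is approached as far as the arm can. A call with a gripper value outside its range is refused whole. OPENING is the gripper command: -1 is shut, 1 is fully open, values between are in proportion, set as the call begins (- or left out, the last holds). The fingers move at their own pace and stop on an object; FORCE is the grip in N (left out, the last holds). Time passes only in rows, so rows that repeat a pose let the fingers close. It gives the time, the measured TCP pose, the force and the opening at its end, in the units of the state.
- observe(): the state, without advancing time (a new reading comes with each control period).
- get_image(name): name is "scene" or "top" or "wrist"; returns the picture (420x560x3 uint8, red, green, blue); there is no depth.
- camera_model(name): a dict with "intrinsics" (3x3 intrinsics, pixels), "eye" and "attitude" of the camera in the world. Camera axes: x right, y up, looking along -z (the intrinsics and any distortion apply to the point x, -y, -z); pixel columns grow to the right and rows downward; lengths in m; the calibration is good to about 2 mm. A picture is of the moment at which its call begins: read the wrist's pose just before it. camera_model takes no time and is no camera call; for the wrist camera it gives the pose at the moment of the call.
- job_done(): hands the job in, once; it reports no verdict.
The state is a dict: "time_s": time; "joint_pos": joint angles; "joint_velocities": joint speeds; "tau": joint torques, N m; "tcp_pos": TCP position; "tool_rot": TCP orientation; "force": force on the tool from outside, world axes, zero at the start; "wrist_torque": the same for the moment, N m; "opening": finger opening in m.
Only numpy, scipy, OpenCV 4.12 (cv2) and the standard library are available. Lean on these libraries where they do the work, as an engineer would, in place of code of your own. Each camera call takes 0.05 s, during which the arm holds its last target. There are 200 camera calls.

## Working session

There is one attempt and no reset: what is moved stays moved. The work goes in short steps, Python scripts to look and compute and a shell command to move; the robot and the scene stay as the last step left them, time stands still between calls to the robot, and variables do not carry over. Pictures are saved under pics/ and viewed, about 8 in all and at most 12, crops included, and the job is handed in when it is done.

```bash
ls; mkdir -p pics; python3 - <<'E'
from cell import *
import cv2,numpy as np
s=observe();print(s)
for n in("top","scene"):
    im=get_image(n);cv2.imwrite(f"pics/{n}0.png",im[...,::-1]);m=camera_model(n);print(n,m)
print(camera_model("wrist"))
E
```

```text
pics
{'time_s': 0.0, 'joint_pos': array([-1.3691981 ,  0.52200561, -0.03631417,  1.59995816,  0.02120677,
        1.02107753, -0.11281907]), 'joint_velocities': array([-0.00180228, -0.00046762,  0.00045745,  0.00162903,  0.00027716,
       -0.00188991, -0.0001938 ]), 'tau': array([-2.03109789e-04, -9.27130938e+01,  1.98011957e+00, -3.69921613e+01,
        1.78767694e-02,  8.64506786e-03, -6.66842709e-06]), 'tcp_pos': array([0.16775244, 0.60176202, 0.24174896]), 'tool_rot': array([ 0.21254637,  1.56030147, -0.21421865]), 'force': array([-0.87756409,  0.74487274,  0.00791019]), 'wrist_torque': array([0.00291865, 0.01492614, 0.00224419]), 'opening': 0.08513788336557504}
top {'intrinsics': array([[535.69528693,   0.        , 268.39414459],
       [  0.        , 535.69528693, 211.62233136],
       [  0.        ,   0.        ,   1.        ]]), 'eye': array([ 0.26776705, -0.09188052,  1.34800529]), 'attitude': array([ 0.16566625, -0.17189882, -1.58695178])}
scene {'intrinsics': array([[445.91039139,   0.        , 274.14731605],
       [  0.        , 445.91039139, 210.55955524],
       [  0.        ,   0.        ,   1.        ]]), 'eye': array([ 1.33782379, -0.1821418 ,  0.98862441]), 'attitude': array([0.57011293, 0.54468257, 1.40633183])}
{'intrinsics': array([[362.02205846,   0.        , 281.12659555],
       [  0.        , 362.02205846, 204.71384179],
       [  0.        ,   0.        ,   1.        ]]), 'eye': array([0.10158519, 0.62048633, 0.37465078]), 'attitude': array([-0.23532203, -0.17884596,  1.29096842])}
```

View pics/top0.png

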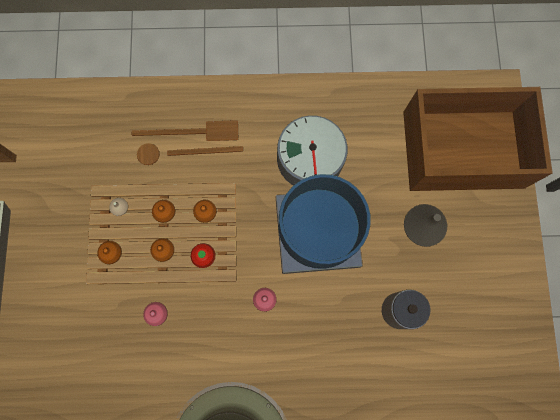

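View pics/scene0.png

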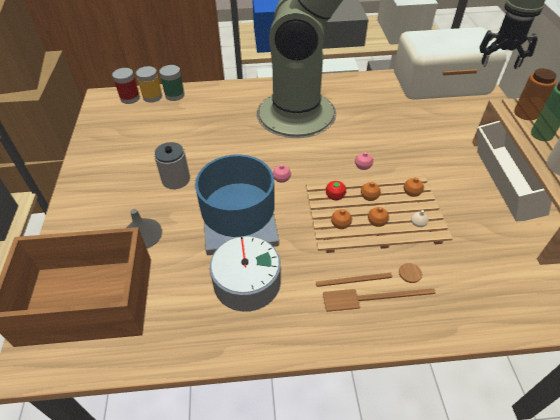

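```bash
cat > h.py <<'E'
import cv2,numpy as np
from scipy.spatial.transform import Rotation as Ro
from cell import *
def ray(m,uv):
    K=m["intrinsics"];d=np.linalg.solve(K,[uv[0],uv[1],1]);return m["eye"],Ro.from_rotvec(m["attitude"]).as_matrix()@(d*[1,-1,-1])
def onplane(m,uv,z):
    e,d=ray(m,uv);return e+d*(z-e[2])/d[2]
def proj(m,p):
    c=Ro.from_rotvec(m["attitude"]).as_matrix().T@(np.array(p)-m["eye"]);q=m["intrinsics"]@(c*[1,-1,-1]);return q[:2]/q[2]
def blobs(im,lo,hi,amin=100):
    h=cv2.cvtColor(im,cv2.COLOR_RGB2HSV);k=cv2.inRange(h,lo,hi)
    cs,_=cv2.findContours(k,cv2.RETR_EXTERNAL,cv2.CHAIN_APPROX_NONE)
    return [(cv2.minEnclosingCircle(c),cv2.contourArea(c),c) for c in cs if cv2.contourArea(c)>amin]
def move(dest,yaw):
    """rows: offset in tool axes (mm) and turn about tool x so that tool y's heading is yaw (mod pi)"""
    s=observe();R=Ro.from_rotvec(s["tool_rot"]).as_matrix()
    o=R.T@(np.array(dest)-s["tcp_pos"])*1e3
    h=np.arctan2(R[1,1],R[0,1]);d=(yaw-h+np.pi/2)%np.pi-np.pi/2
    return o.round(1),"turn about x",round(-d,3),"heading",round(h,3)
E
python3 - <<'E'
from h import *
s=observe();print(Ro.from_rotvec(s["tool_rot"]).as_matrix().round(3))
for n in("top","scene"):
    im=cv2.imread(f"pics/{n}0.png")[...,::-1].copy();m=camera_model(n)
    print(n)
    for nm,lo,hi,z,a in(("onion",(7,200,90),(14,255,255),.046,100),("red",(0,200,120),(4,255,255),.045,100),("blue",(98,100,0),(112,255,255),.175,800),("green",(60,60,20),(95,255,120),.085,20)):
        for (c,r),A,ct in blobs(im,np.array(lo),np.array(hi),a):
            M=cv2.moments(ct);u=(M["m10"]/M["m00"],M["m01"]/M["m00"])
            print(nm,np.round(u,1),A,round(r,1),"circ",np.round(c,1),onplane(m,u,z).round(4),onplane(m,c,z).round(4))
m=camera_model("top");im=cv2.imread("pics/top0.png")[...,::-1].copy()
g=cv2.HoughCircles(cv2.cvtColor(im,cv2.COLOR_RGB2GRAY),cv2.HOUGH_GRADIENT,1,40,param1=100,param2=30,minRadius=28,maxRadius=52)
for c in g[0]:
    if 270<c[0]<350:print("hough",c,onplane(m,c[:2],.085).round(4),onplane(m,c[:2],.175).round(4))
cv2.imwrite("pics/c0.png",cv2.resize(im[105:275,265:380,::-1],None,fx=4,fy=3.5,interpolation=2))
E
```

```text
[[-0.     0.268  0.963]
 [-0.001  0.963 -0.268]
 [-1.    -0.001  0.   ]]
top
onion [108.8 252.3] 359.5 11.6 circ [108.9 252.1] [0.458  0.2922 0.046 ] [0.4586 0.292  0.046 ]
onion [161.6 249.7] 340.5 11.3 circ [161.7 249.4] [0.4616 0.1632 0.046 ] [0.4623 0.163  0.046 ]
onion [162.8 211. ] 340.5 11.2 circ [162.9 210.8] [0.5586 0.1623 0.046 ] [0.5591 0.1619 0.046 ]
onion [204.4 210.8] 326.0 11.0 circ [204.2 210.9] [0.5567 0.0588 0.046 ] [0.5565 0.0592 0.046 ]
red [201.8 254.6] 342.5 11.0 circ [202.  254.8] [0.4473 0.0649 0.045 ] [0.447  0.0644 0.045 ]
blue [324.2 218.9] 6215.5 45.5 circ [324.1 218.9] [ 0.5035 -0.2237  0.175 ] [ 0.5034 -0.2235  0.175 ]
green [293.  148.8] 155.5 9.2 circ [292.5 148.4] [ 0.7004 -0.1648  0.085 ] [ 0.7013 -0.1634  0.085 ]
scene
blue [234.1 182.5] 3308.5 38.6 circ [234. 182.] [ 0.5176 -0.2261  0.175 ] [ 0.5156 -0.2262  0.175 ]
blue [263.2  21.8] 849.5 27.9 circ [266.   24.6] [-0.35   -0.0876  0.175 ] [-0.3257 -0.0786  0.175 ]
green [554.  102.4] 177.5 14.0 circ [555. 102.] [0.1588 0.8556 0.085 ] [0.1568 0.86   0.085 ]
green [172.7  87. ] 263.5 11.9 circ [172.3  85.1] [-0.081  -0.4364  0.085 ] [-0.0935 -0.4387  0.085 ]
hough [321.5 222.5  45.9] [ 0.5129 -0.227   0.085 ] [ 0.4955 -0.2174  0.175 ]
hough [312.5 149.5  33. ] [ 0.6975 -0.2129  0.085 ] [ 0.6668 -0.2043  0.175 ]
```

```bash
python3 - <<'E'
from h import *
out=[]
t=np.linspace(0,2*np.pi,73);C=np.array([.5034,-.2235])
for n,(x0,x1,y0,y1) in (("top",(265,385,105,275)),("scene",(185,290,150,310))):
    im=cv2.imread(f"pics/{n}0.png");m=camera_model(n);f=3.5
    o=cv2.resize(im[y0:y1,x0:x1],None,fx=f,fy=f,interpolation=cv2.INTER_CUBIC)
    def P(p):return ((proj(m,p)-[x0,y0]+.5)*f-.5)
    for c,r,z,col in((C,.095,.175,(0,255,255)),(C,.103,.175,(0,255,0)),(C,.095,.07,(255,0,255)),((.6975,-.2129),.088,.085,(0,128,255))):
        pts=np.array([P((c[0]+r*np.cos(a),c[1]+r*np.sin(a),z)) for a in t]);cv2.polylines(o,[pts.round().astype(int)],True,col,1)
    o=cv2.copyMakeBorder(o,0,600-o.shape[0] if o.shape[0]<600 else 0,0,0,0)[:600];out.append(o)
cv2.imwrite("pics/c1.png",np.hstack(out)[:, :800])
m=camera_model("scene");im=cv2.imread("pics/scene0.png");h=cv2.cvtColor(im,cv2.COLOR_BGR2HSV)
for p in((.458,.292),(.4616,.163),(.5588,.162),(.5567,.059)):
    u=proj(m,(*p,.046));print(u.round(1),h[int(u[1]),int(u[0])])
for (c,r),A,ct in blobs(im[...,::-1].copy(),np.array((7,190,120)),np.array((16,255,255)),60):print(np.round(c,1),A)
E
```

```text
[413.6 186.1] [ 13 176 203]
[370.6 190.3] [ 13 172 203]
[378.3 215.5] [ 13 173 202]
[341.5 217.8] [ 13 178 200]
```

View pics/c1.png

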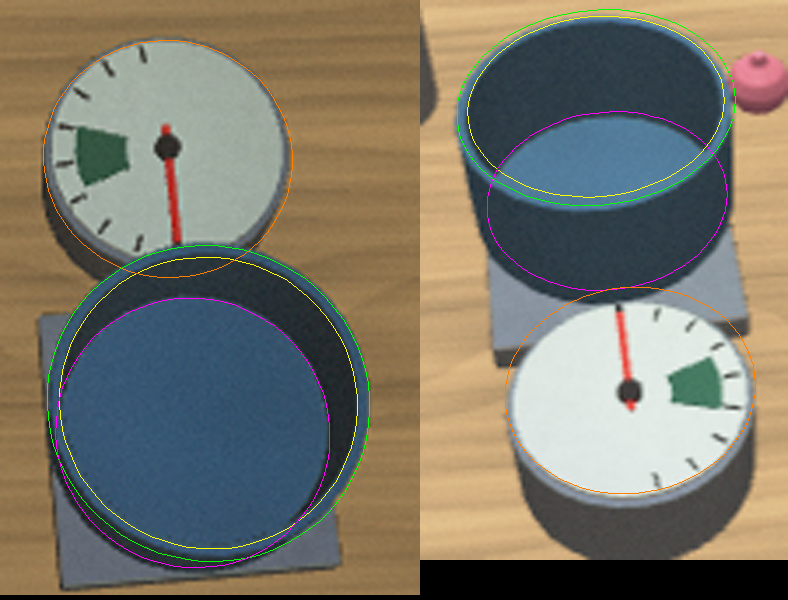

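```bash
python3 -c "
from h import *
print(move((.557,.059,.13),1.3))"
```

```text
(array([ 112.3, -418.2,  520.7]), 'turn about x', np.float64(-0.001), 'heading', np.float64(1.299))
```

```bash
python3 -m inch '[{"offset":[0,-418,521],"rot":[0,0,0]},{"offset":[0,-418,521],"rot":[0,0,0]},{"offset":[0,-418,521],"rot":[0,0,0]},{"offset":[0,-418,521],"rot":[0,0,0]},{"offset":[0,-418,521],"rot":[0,0,0]},{"offset":[0,-418,521],"rot":[0,0,0]},{"offset":[0,-418,521],"rot":[0,0,0]},{"offset":[0,-418,521],"rot":[0,0,0]},{"offset":[0,-418,521],"rot":[0,0,0]},{"offset":[0,-418,521],"rot":[0,0,0]},{"offset":[0,-418,521],"rot":[0,0,0]},{"offset":[60,-418,521],"rot":[0,0,0]}]' 1 20; python3 -c "
from h import *
print(move((.557,.059,.13),1.3))"
```

```text
time_s: 1.1
tcp_pos: [0.4601, 0.1955, 0.2322]
tool_rot: [0.215, 1.558, -0.212]
force: [1.4, 1.2, -0.6]
opening: 0.0852
(array([ 102.3, -105.6,  129.8]), 'turn about x', np.float64(-0.001), 'heading', np.float64(1.299))
```

```bash
python3 -m inch '[{"offset":[0,-106,130],"rot":[0,0,0]},{"offset":[20,-106,130],"rot":[0,0,0]},{"offset":[50,-106,130],"rot":[0,0,0]},{"offset":[90,-106,130],"rot":[0,0,0]},{"offset":[102,-106,130],"rot":[0,0,0]},{"offset":[102,-106,130],"rot":[0,0,0]},{"offset":[102,-106,130],"rot":[0,0,0]},{"offset":[102,-106,130],"rot":[0,0,0]},{"offset":[102,-106,130],"rot":[0,0,0]}]'; python3 - <<'E'
from h import *
m=camera_model("wrist");im=get_image("wrist");cv2.imwrite("pics/w1.png",im[...,::-1])
print(move((.557,.059,.037),1.3))
for (c,r),A,ct in blobs(im,np.array((5,150,50)),np.array((16,255,255)),1500):print(np.round(c,1),r,A,onplane(m,c,.046).round(4))
for p in((.557,.059),(.5588,.162),(.462,.163)):print(proj(m,(*p,.046)).round(1))
E
```

```text
time_s: 1.85
tcp_pos: [0.5556, 0.0615, 0.1303]
tool_rot: [0.213, 1.559, -0.212]
force: [0.5, -0.1, 0.2]
opening: 0.0855
(array([93.5, -2.2,  1.8]), 'turn about x', np.float64(0.001), 'heading', np.float64(1.301))
[266.2 227.3] 56.41025161743164 6582.5 [0.5605 0.0508 0.046 ]
[441.8 196.4] 61.59782409667969 7639.0 [0.5701 0.1614 0.046 ]
[388.  15.] 83.0241928100586 6535.5 [0.461  0.1484 0.046 ]
[277.1 218.9]
[440.1 178.8]
[414.9   9. ]
```

View pics/w1.png

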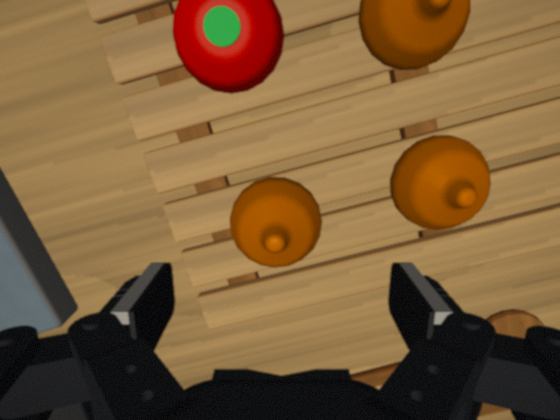

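The wrist view shows onion A at (276,222), against a predicted (277,219), and onion B at (440,182), against (440,179). They agree within about 2 mm in x, so I'll shift x by +1.5 mm and descend.

```bash
python3 -m inch '[{"offset":[35,-2,3],"rot":[0,0,0]},{"offset":[65,-2,3],"rot":[0,0,0]},{"offset":[85,-2,3],"rot":[0,0,0]},{"offset":[93,-2,3],"rot":[0,0,0]},{"offset":[93,-2,3],"rot":[0,0,0]},{"offset":[93,-2,3],"rot":[0,0,0]}]'; python3 -m inch '[{"offset":[0,0,0],"rot":[0,0,0]},{"offset":[0,0,0],"rot":[0,0,0]},{"offset":[0,0,0],"rot":[0,0,0]},{"offset":[0,0,0],"rot":[0,0,0]},{"offset":[0,0,0],"rot":[0,0,0]},{"offset":[0,0,0],"rot":[0,0,0]},{"offset":[0,0,0],"rot":[0,0,0]},{"offset":[0,0,0],"rot":[0,0,0]}]' -1 25;  python3 -c "
from h import *
c=np.array((.5034,-.2235));f=2.871
print(move((*(c+.04*np.array([np.cos(f),np.sin(f)])),.25),1.3))"
```

```text
time_s: 2.4
tcp_pos: [0.5582, 0.058, 0.0372]
tool_rot: [0.213, 1.559, -0.213]
force: [0.1, -0.2, 1.0]
opening: 0.0853
time_s: 3.07
tcp_pos: [0.5584, 0.0577, 0.0373]
tool_rot: [0.214, 1.558, -0.213]
force: [-2.8, 0.8, 13.7]
opening: 0.0568
(array([-213. , -285.5,  -17.1]), 'turn about x', np.float64(-0.001), 'heading', np.float64(1.299))
```

```bash
python3 -m inch '[{"offset":[-30,0,0],"rot":[0,0,0]},{"offset":[-70,0,0],"rot":[0,0,0]},{"offset":[-110,0,0],"rot":[0,0,0]},{"offset":[-145,-20,-2],"rot":[0,0,0]},{"offset":[-175,-50,-4],"rot":[0,0,0]},{"offset":[-195,-85,-6],"rot":[0,0,0]},{"offset":[-203,-125,-8],"rot":[0,0,0]},{"offset":[-203,-165,-10],"rot":[0,0,0]},{"offset":[-203,-205,-12],"rot":[0,0,0]},{"offset":[-203,-245,-14],"rot":[0,0,0]},{"offset":[-203,-270,-16],"rot":[0,0,0]},{"offset":[-203,-285,-17],"rot":[0,0,0]}]'; python3 -m inch '[{"offset":[0,0,0],"rot":[0,0,0]},{"offset":[0,0,0],"rot":[0,0,0]},{"offset":[0,0,0],"rot":[0,0,0]},{"offset":[0,0,0],"rot":[0,0,0]}]';  python3 - <<'E'
from h import *
c=np.array((.5034,-.2235));f=2.871
print(move((*(c+.04*np.array([np.cos(f),np.sin(f)])),.087),1.3))
m=camera_model("wrist");im=get_image("wrist");cv2.imwrite("pics/w2.png",im[...,::-1])
t=np.linspace(0,2*np.pi,73);o=im[...,::-1].copy()
for r,z,col in((.095,.175,(0,255,255)),(.095,.07,(255,0,255))):
    cv2.polylines(o,[np.array([proj(m,(c[0]+r*np.cos(a),c[1]+r*np.sin(a),z)) for a in t]).astype(int)],True,col,1)
cv2.imwrite("pics/w2o.png",o)
E
```

```text
time_s: 4.07
tcp_pos: [0.4631, -0.2158, 0.2397]
tool_rot: [0.216, 1.559, -0.217]
force: [0.5, 0.4, -1.0]
opening: 0.0564
time_s: 4.4
tcp_pos: [0.4652, -0.2115, 0.239]
tool_rot: [0.212, 1.56, -0.212]
force: [-0.8, -0.4, -0.3]
opening: 0.0567
(array([152. ,  -1.4,   0. ]), 'turn about x', np.float64(0.0), 'heading', np.float64(1.3))
```

View pics/w2o.png

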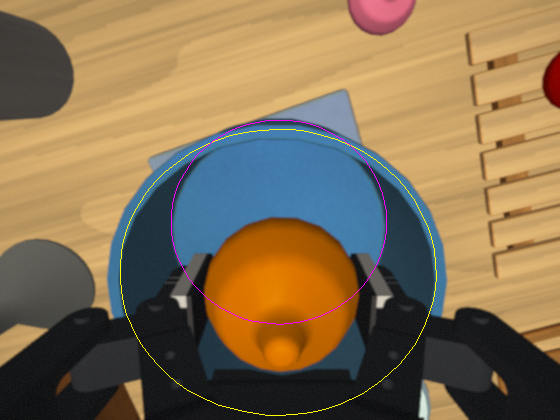

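```bash
python3 -m inch '[{"offset":[15,-1,3],"rot":[0,0,0]},{"offset":[40,-1,3],"rot":[0,0,0]},{"offset":[65,-1,3],"rot":[0,0,0]},{"offset":[90,-1,3],"rot":[0,0,0]},{"offset":[110,-1,3],"rot":[0,0,0]},{"offset":[125,-1,3],"rot":[0,0,0]},{"offset":[135,-1,3],"rot":[0,0,0]},{"offset":[142,-1,3],"rot":[0,0,0]},{"offset":[146,-1,3],"rot":[0,0,0]},{"offset":[149,-1,3],"rot":[0,0,0]},{"offset":[149,-1,3],"rot":[0,0,0]},{"offset":[149,-1,3],"rot":[0,0,0]}]'; python3 -m inch '[{"offset":[2,0,0],"rot":[0,0,0]},{"offset":[4,0,0],"rot":[0,0,0]},{"offset":[5,0,0],"rot":[0,0,0]},{"offset":[6,0,0],"rot":[0,0,0]},{"offset":[7,0,0],"rot":[0,0,0]},{"offset":[7,0,0],"rot":[0,0,0]},{"offset":[7,0,0],"rot":[0,0,0]}]'; python3 - <<'E'
from h import *
im=get_image("top");cv2.imwrite("pics/t2.png",im[...,::-1])
def ned(im):
    for (c,r),A,ct in blobs(im[110:190,275:350].copy(),np.array((0,150,90)),np.array((5,255,255)),8):print(c,r,A,ct.reshape(-1,2).min(0),ct.reshape(-1,2).max(0),cv2.fitLine(ct,cv2.DIST_L2,0,.01,.01).ravel())
ned(cv2.imread("pics/top0.png")[...,::-1].copy());ned(im)
E
```

```text
time_s: 5.45
tcp_pos: [0.4677, -0.2143, 0.0903]
tool_rot: [0.213, 1.559, -0.213]
force: [-1.0, -0.9, -1.1]
opening: 0.0564
time_s: 6.03
tcp_pos: [0.4674, -0.2142, 0.0828]
tool_rot: [0.213, 1.56, -0.213]
force: [-0.4, -0.7, -0.9]
opening: 0.0564
(39.0, 51.5) 11.672718048095703 24.5 [37 40] [41 63] [ 0.09955169  0.99503237 38.938774   51.734695  ]
(34.0, 51.0) 11.401854515075684 22.0 [31 40] [37 62] [ 0.23506293 -0.97198015 33.847828   51.        ]
```

```bash
python3 -m inch '[{"offset":[1,0,0],"rot":[0,0,0]},{"offset":[1,0,0],"rot":[0,0,0]},{"offset":[1,0,0],"rot":[0,0,0]},{"offset":[1,0,0],"rot":[0,0,0]}]' 0.6; python3 -m inch '[{"offset":[0,0,0],"rot":[0,0,0]},{"offset":[0,0,0],"rot":[0,0,0]},{"offset":[0,0,0],"rot":[0,0,0]},{"offset":[-10,0,0],"rot":[0,0,0]},{"offset":[-30,0,0],"rot":[0,0,0]},{"offset":[-60,0,0],"rot":[0,0,0]},{"offset":[-100,0,0],"rot":[0,0,0]},{"offset":[-135,0,0],"rot":[0,0,0]}]'; python3 - <<'E'
from h import *
im=get_image("top");cv2.imwrite("pics/t3.png",im[...,::-1])
for (c,r),A,ct in blobs(im[110:190,275:350].copy(),np.array((0,150,90)),np.array((5,255,255)),8):
    v=cv2.fitLine(ct,cv2.DIST_L2,0,.01,.01).ravel();print(c,v)
print(move((.560,.162,.16),0.253))
E
```

```text
time_s: 6.42
tcp_pos: [0.4674, -0.2143, 0.0819]
tool_rot: [0.213, 1.56, -0.213]
force: [-1.3, 0.2, 0.1]
opening: 0.0683
time_s: 7.08
tcp_pos: [0.4669, -0.2143, 0.2194]
tool_rot: [0.214, 1.56, -0.214]
force: [0.7, 0.2, 0.2]
opening: 0.0687
(32.0, 50.5) [ 0.36951715 -0.9292239  31.844444   50.266666  ]
(array([ 65.3, 388. , -14.8]), 'turn about x', np.float64(1.045), 'heading', np.float64(1.298))
```

```bash
python3 -m inch '[{"offset":[0,40,-1],"rot":[0.1,0,0]},{"offset":[0,80,-3],"rot":[0.2,0,0]},{"offset":[0,120,-5],"rot":[0.32,0,0]},{"offset":[0,160,-6],"rot":[0.44,0,0]},{"offset":[0,200,-8],"rot":[0.56,0,0]},{"offset":[10,240,-9],"rot":[0.68,0,0]},{"offset":[25,280,-11],"rot":[0.8,0,0]},{"offset":[40,320,-12],"rot":[0.92,0,0]},{"offset":[65,355,-14],"rot":[1.045,0,0]},{"offset":[85,388,-15],"rot":[1.045,0,0]},{"offset":[85,388,-15],"rot":[1.045,0,0]},{"offset":[85,388,-15],"rot":[1.045,0,0]}]' 1; python3 -m inch '[{"offset":[0,0,0],"rot":[0,0,0]},{"offset":[0,0,0],"rot":[0,0,0]},{"offset":[0,0,0],"rot":[0,0,0]}]' ; python3 - <<'E'
from h import *
im=get_image("top")
for (c,r),A,ct in blobs(im[110:190,275:350].copy(),np.array((0,150,90)),np.array((5,255,255)),8):
    v=cv2.fitLine(ct,cv2.DIST_L2,0,.01,.01).ravel();print(c,v,np.arctan(-v[0]/v[1])+.0997)
m=camera_model("top")
for (c,r),A,ct in blobs(im,np.array((7,190,70)),np.array((14,255,255)),80):print(np.round(c,1),A,onplane(m,c,.046).round(4),onplane(m,c,.09).round(4))
print(move((.560,.162,.037),0.253))
w=get_image("wrist");m=camera_model("wrist")
for (c,r),A,ct in blobs(w,np.array((5,150,50)),np.array((16,255,255)),1500):print("w",cv2.boundingRect(ct),onplane(m,c,.046).round(4))
print(proj(m,(.560,.162,.046)))
E
```

```text
time_s: 8.13
tcp_pos: [0.5562, 0.1665, 0.1304]
tool_rot: [1.016, 1.322, -1.018]
force: [-0.8, -0.6, -1.2]
opening: 0.0857
time_s: 8.38
tcp_pos: [0.5575, 0.1622, 0.1329]
tool_rot: [1.022, 1.317, -1.021]
force: [-0.2, 0.3, 0.4]
opening: 0.0855
(32.0, 50.5) [ 0.36825788 -0.9297237  31.866667   50.266666  ] 0.4768345
[161.8 249.6] 366.0 [0.4618 0.1628 0.046 ] [0.4552 0.1542 0.09  ]
[316.2 242. ] 349.0 [ 0.472  -0.2159  0.046 ] [ 0.4651 -0.2117  0.09  ]
[164.5 210.5] 227.0 [0.5598 0.158  0.046 ] [0.5499 0.1495 0.09  ]
(array([95.9,  2.3,  1. ]), 'turn about x', np.float64(-0.001), 'heading', np.float64(0.252))
w (235, 168, 95, 98) [0.5552 0.1651 0.046 ]
w (474, 152, 85, 78) [0.6965 0.2146 0.046 ]
w (37, 0, 164, 339) [0.4536 0.1666 0.046 ]
[284.12212069 217.33222848]
```

```bash
python3 -m inch '[{"offset":[35,1,1],"rot":[0,0,0]},{"offset":[65,1,1],"rot":[0,0,0]},{"offset":[86,1,1],"rot":[0,0,0]},{"offset":[95,1,1],"rot":[0,0,0]},{"offset":[95,1,1],"rot":[0,0,0]},{"offset":[95,1,1],"rot":[0,0,0]}]'; python3 -m inch '[{"offset":[0,0,0],"rot":[0,0,0]},{"offset":[0,0,0],"rot":[0,0,0]},{"offset":[0,0,0],"rot":[0,0,0]},{"offset":[0,0,0],"rot":[0,0,0]},{"offset":[0,0,0],"rot":[0,0,0]},{"offset":[0,0,0],"rot":[0,0,0]},{"offset":[0,0,0],"rot":[0,0,0]},{"offset":[0,0,0],"rot":[0,0,0]}]' -1 25;  python3 -c "
from h import *
c=np.array((.505,-.2235));f=-1.318
print(move((*(c+.04*np.array([np.cos(f),np.sin(f)])),.24),.253))"
```

```text
time_s: 8.98
tcp_pos: [0.5588, 0.1624, 0.0376]
tool_rot: [1.021, 1.318, -1.02]
force: [0.2, 0.4, -0.5]
opening: 0.0851
time_s: 9.65
tcp_pos: [0.5591, 0.163, 0.0383]
tool_rot: [1.022, 1.318, -1.018]
force: [-1.9, -1.6, 13.8]
opening: 0.057
(array([-202.1, -149.1,  400.5]), 'turn about x', np.float64(0.001), 'heading', np.float64(0.254))
```

```bash
python3 -m inch '[{"offset":[-30,0,0],"rot":[0,0,0]},{"offset":[-70,0,0],"rot":[0,0,0]},{"offset":[-110,0,0],"rot":[0,0,0]},{"offset":[-145,-9,25],"rot":[0,0,0]},{"offset":[-170,-21,57],"rot":[0,0,0]},{"offset":[-190,-34,92],"rot":[0,0,0]},{"offset":[-202,-48,129],"rot":[0,0,0]},{"offset":[-202,-62,167],"rot":[0,0,0]},{"offset":[-202,-76,205],"rot":[0,0,0]},{"offset":[-202,-90,243],"rot":[0,0,0]},{"offset":[-202,-104,281],"rot":[0,0,0]},{"offset":[-202,-118,318],"rot":[0,0,0]}]'; python3 -m inch '[{"offset":[0,-14,38],"rot":[0,0,0]},{"offset":[0,-24,66],"rot":[0,0,0]},{"offset":[0,-31,82],"rot":[0,0,0]},{"offset":[0,-31,82],"rot":[0,0,0]},{"offset":[0,-31,82],"rot":[0,0,0]},{"offset":[0,-31,82],"rot":[0,0,0]}]';  python3 -c "
from h import *
c=np.array((.505,-.2235));f=-1.318
print(move((*(c+.04*np.array([np.cos(f),np.sin(f)])),.085),.253))"
```

```text
time_s: 10.65
tcp_pos: [0.5234, -0.1766, 0.2397]
tool_rot: [1.021, 1.318, -1.019]
force: [1.3, 0.1, -1.7]
opening: 0.0563
time_s: 11.15
tcp_pos: [0.5148, -0.261, 0.2391]
tool_rot: [1.02, 1.319, -1.019]
force: [-0.1, -0.4, -1.0]
opening: 0.0568
(array([154.1,  -0.2,   1.3]), 'turn about x', np.float64(0.002), 'heading', np.float64(0.255))
```

```bash
python3 -m inch '[{"offset":[15,0,1],"rot":[0,0,0]},{"offset":[40,0,1],"rot":[0,0,0]},{"offset":[65,0,1],"rot":[0,0,0]},{"offset":[90,0,1],"rot":[0,0,0]},{"offset":[110,0,1],"rot":[0,0,0]},{"offset":[125,0,1],"rot":[0,0,0]},{"offset":[137,0,1],"rot":[0,0,0]},{"offset":[145,0,1],"rot":[0,0,0]},{"offset":[150,0,1],"rot":[0,0,0]},{"offset":[153,0,1],"rot":[0,0,0]},{"offset":[153,0,1],"rot":[0,0,0]},{"offset":[153,0,1],"rot":[0,0,0]}]'; python3 -m inch '[{"offset":[2,0,0],"rot":[0,0,0]},{"offset":[4,0,0],"rot":[0,0,0]},{"offset":[5,0,0],"rot":[0,0,0]},{"offset":[6,0,0],"rot":[0,0,0]},{"offset":[7,0,0],"rot":[0,0,0]},{"offset":[7,0,0],"rot":[0,0,0]},{"offset":[7,0,0],"rot":[0,0,0]}]'; python3 - <<'E'
from h import *
im=get_image("top")
for (c,r),A,ct in blobs(im[110:190,275:350].copy(),np.array((0,150,90)),np.array((5,255,255)),8):
    v=cv2.fitLine(ct,cv2.DIST_L2,0,.01,.01).ravel();print(c,v,np.arctan(-v[0]/v[1])+.0997)
E
```

```text
time_s: 12.15
tcp_pos: [0.5151, -0.2628, 0.0864]
tool_rot: [1.02, 1.318, -1.02]
force: [0.1, 0.1, -1.0]
opening: 0.0565
time_s: 12.73
tcp_pos: [0.5148, -0.2628, 0.0788]
tool_rot: [1.02, 1.319, -1.02]
force: [0.3, 0.6, -0.1]
opening: 0.0566
(26.0, 46.5) [ 0.752703  -0.6583602 25.973684  46.31579  ] 0.95185816
```

```bash
python3 -m inch '[{"offset":[0,0,0],"rot":[0,0,0]},{"offset":[0,0,0],"rot":[0,0,0]},{"offset":[0,0,0],"rot":[0,0,0]},{"offset":[0,0,0],"rot":[0,0,0]}]' 0.6; python3 -m inch '[{"offset":[0,0,0],"rot":[0,0,0]},{"offset":[0,0,0],"rot":[0,0,0]},{"offset":[0,0,0],"rot":[0,0,0]},{"offset":[-10,0,0],"rot":[0,0,0]},{"offset":[-30,0,0],"rot":[0,0,0]},{"offset":[-60,0,0],"rot":[0,0,0]},{"offset":[-100,0,0],"rot":[0,0,0]},{"offset":[-138,0,0],"rot":[0,0,0]},{"offset":[-138,0,0],"rot":[0,0,0]}]'; python3 - <<'E'
from h import *
im=get_image("top")
for (c,r),A,ct in blobs(im[110:190,275:350].copy(),np.array((0,150,90)),np.array((5,255,255)),8):
    v=cv2.fitLine(ct,cv2.DIST_L2,0,.01,.01).ravel();print(c,v,np.arctan(-v[0]/v[1])+.0997)
print(move((.462,.163,.13),-.794))
w=get_image("wrist");cv2.imwrite("pics/w3.png",w[...,::-1])
E
```

```text
time_s: 13.12
tcp_pos: [0.5148, -0.2628, 0.0789]
tool_rot: [1.02, 1.319, -1.02]
force: [-0.3, -0.2, -0.2]
opening: 0.0681
time_s: 13.87
tcp_pos: [0.5168, -0.2645, 0.2242]
tool_rot: [1.022, 1.31, -1.017]
force: [-0.4, -0.4, -0.2]
opening: 0.0682
(26.5, 47.0) [ 0.7268064 -0.6868424 26.5       46.75     ] 0.9133607
(array([  90. ,   54.2, -426.9]), 'turn about x', np.float64(1.048), 'heading', np.float64(0.254))
```

View pics/w3.png

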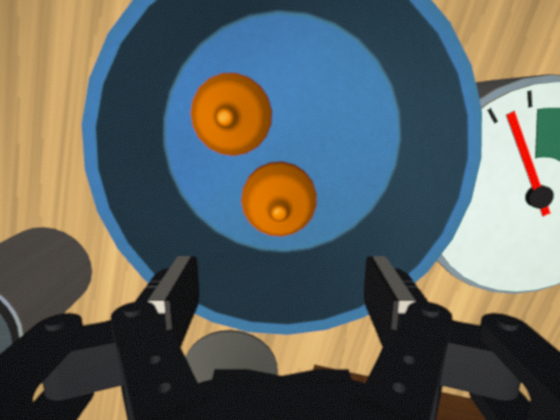

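The view shows both onions upright, side by side on the crock floor at (231,114) and (279,199), with the needle short of the green sector. Next is the third onion.

```bash
python3 -m inch '[{"offset":[0,5,-38],"rot":[0.1,0,0]},{"offset":[0,10,-78],"rot":[0.2,0,0]},{"offset":[0,15,-118],"rot":[0.32,0,0]},{"offset":[0,20,-158],"rot":[0.44,0,0]},{"offset":[0,25,-198],"rot":[0.56,0,0]},{"offset":[0,30,-238],"rot":[0.68,0,0]},{"offset":[15,35,-277],"rot":[0.8,0,0]},{"offset":[35,40,-312],"rot":[0.92,0,0]},{"offset":[55,45,-345],"rot":[1.046,0,0]},{"offset":[75,50,-378],"rot":[1.046,0,0]},{"offset":[88,54,-410],"rot":[1.046,0,0]},{"offset":[88,54,-427],"rot":[1.046,0,0]}]' 1; python3 -m inch '[{"offset":[0,0,0],"rot":[0,0,0]},{"offset":[0,0,0],"rot":[0,0,0]},{"offset":[0,0,0],"rot":[0,0,0]},{"offset":[0,0,0],"rot":[0,0,0]}]' ; python3 - <<'E'
from h import *
im=get_image("top")
for (c,r),A,ct in blobs(im[110:190,275:350].copy(),np.array((0,150,90)),np.array((5,255,255)),8):
    v=cv2.fitLine(ct,cv2.DIST_L2,0,.01,.01).ravel();print(c,v,np.arctan(-v[0]/v[1])+.0997)
print(move((.462,.163,.037),-.794))
w=get_image("wrist");m=camera_model("wrist")
for (c,r),A,ct in blobs(w,np.array((5,150,50)),np.array((16,255,255)),1500):print("w",cv2.boundingRect(ct),onplane(m,c,.046).round(4))
print(proj(m,(.462,.163,.046)))
E
```

```text
time_s: 14.97
tcp_pos: [0.4575, 0.1673, 0.1257]
tool_rot: [1.758, 0.726, -1.767]
force: [-1.4, -0.8, -0.5]
opening: 0.0855
time_s: 15.3
tcp_pos: [0.46, 0.163, 0.1289]
tool_rot: [1.765, 0.722, -1.765]
force: [0.7, -0.5, -0.7]
opening: 0.0854
(26.5, 47.0) [ 0.7268064 -0.6868424 26.5       46.75     ] 0.9133607
(array([92. ,  1.4, -1.4]), 'turn about x', np.float64(0.0), 'heading', np.float64(-0.794))
w (237, 152, 97, 115) [0.4659 0.1603 0.046 ]
w (14, 5, 378, 377) [0.4437 0.2023 0.046 ]
[283.51851989 215.66332339]
```

```bash
python3 -m inch '[{"offset":[35,1,0],"rot":[0,0,0]},{"offset":[65,1,0],"rot":[0,0,0]},{"offset":[84,1,0],"rot":[0,0,0]},{"offset":[92,1,0],"rot":[0,0,0]},{"offset":[92,1,0],"rot":[0,0,0]},{"offset":[92,1,0],"rot":[0,0,0]}]'; python3 -m inch '[{"offset":[0,0,0],"rot":[0,0,0]},{"offset":[0,0,0],"rot":[0,0,0]},{"offset":[0,0,0],"rot":[0,0,0]},{"offset":[0,0,0],"rot":[0,0,0]},{"offset":[0,0,0],"rot":[0,0,0]},{"offset":[0,0,0],"rot":[0,0,0]},{"offset":[0,0,0],"rot":[0,0,0]},{"offset":[0,0,0],"rot":[0,0,0]}]' -1 25;  python3 -c "
from h import *
c=np.array((.505,-.2235));f=.777
print(move((*(c+.04*np.array([np.cos(f),np.sin(f)])),.24),-.794))"
```

```text
time_s: 15.9
tcp_pos: [0.4609, 0.1629, 0.0375]
tool_rot: [1.765, 0.723, -1.765]
force: [0.1, 0.7, 2.0]
opening: 0.0855
time_s: 16.57
tcp_pos: [0.4612, 0.1637, 0.038]
tool_rot: [1.766, 0.724, -1.763]
force: [-1.1, -0.7, 14.1]
opening: 0.0566
(array([-202.3,  306.5,  200.4]), 'turn about x', np.float64(0.002), 'heading', np.float64(-0.792))
```

```bash
python3 -m inch '[{"offset":[-30,0,0],"rot":[0,0,0]},{"offset":[-70,0,0],"rot":[0,0,0]},{"offset":[-110,0,0],"rot":[0,0,0]},{"offset":[-145,18,12],"rot":[0,0,0]},{"offset":[-170,44,29],"rot":[0,0,0]},{"offset":[-190,73,48],"rot":[0,0,0]},{"offset":[-202,104,68],"rot":[0,0,0]},{"offset":[-202,137,90],"rot":[0,0,0]},{"offset":[-202,170,111],"rot":[0,0,0]},{"offset":[-202,203,133],"rot":[0,0,0]},{"offset":[-202,236,154],"rot":[0,0,0]},{"offset":[-202,269,176],"rot":[0,0,0]}]'; python3 -m inch '[{"offset":[0,22,14],"rot":[0,0,0]},{"offset":[0,37,24],"rot":[0,0,0]},{"offset":[0,37,24],"rot":[0,0,0]},{"offset":[0,37,24],"rot":[0,0,0]},{"offset":[0,37,24],"rot":[0,0,0]}]';  python3 -c "
from h import *
c=np.array((.505,-.2235));f=.777
print(move((*(c+.04*np.array([np.cos(f),np.sin(f)])),.085),-.794))"
```

```text
time_s: 17.57
tcp_pos: [0.5242, -0.1533, 0.2395]
tool_rot: [1.765, 0.725, -1.763]
force: [0.7, 0.3, -1.1]
opening: 0.0564
time_s: 17.98
tcp_pos: [0.533, -0.1942, 0.2391]
tool_rot: [1.765, 0.725, -1.764]
force: [-0.2, 1.1, -1.4]
opening: 0.0567
(array([154.1,   1.3,   0.6]), 'turn about x', np.float64(0.002), 'heading', np.float64(-0.792))
```

```bash
python3 -m inch '[{"offset":[15,1,0],"rot":[0,0,0]},{"offset":[40,1,0],"rot":[0,0,0]},{"offset":[65,1,0],"rot":[0,0,0]},{"offset":[90,1,0],"rot":[0,0,0]},{"offset":[110,1,0],"rot":[0,0,0]},{"offset":[126,1,0],"rot":[0,0,0]},{"offset":[139,1,0],"rot":[0,0,0]},{"offset":[148,1,0],"rot":[0,0,0]},{"offset":[153,1,0],"rot":[0,0,0]},{"offset":[156,1,0],"rot":[0,0,0]},{"offset":[156,1,0],"rot":[0,0,0]},{"offset":[156,1,0],"rot":[0,0,0]}]'; python3 -m inch '[{"offset":[2,0,0],"rot":[0,0,0]},{"offset":[4,0,0],"rot":[0,0,0]},{"offset":[6,0,0],"rot":[0,0,0]},{"offset":[7,0,0],"rot":[0,0,0]},{"offset":[8,0,0],"rot":[0,0,0]},{"offset":[8,0,0],"rot":[0,0,0]},{"offset":[8,0,0],"rot":[0,0,0]}]'; python3 - <<'E'
from h import *
im=get_image("top")
for (c,r),A,ct in blobs(im[110:190,275:350].copy(),np.array((0,150,90)),np.array((5,255,255)),8):
    v=cv2.fitLine(ct,cv2.DIST_L2,0,.01,.01).ravel();print(c,v,np.arctan(-v[0]/v[1])+.0997)
E
```

```text
time_s: 18.98
tcp_pos: [0.5341, -0.1957, 0.0834]
tool_rot: [1.765, 0.724, -1.764]
force: [0.4, -0.1, -0.1]
opening: 0.0567
time_s: 19.57
tcp_pos: [0.5339, -0.1956, 0.0748]
tool_rot: [1.764, 0.724, -1.764]
force: [0.3, -1.0, 0.2]
opening: 0.0563
(16.0, 42.5) [ 0.9510942  -0.30890098 15.73913    42.52174   ] 1.356459
```

```bash
python3 -m inch '[{"offset":[0,0,0],"rot":[0,0,0]},{"offset":[0,0,0],"rot":[0,0,0]},{"offset":[0,0,0],"rot":[0,0,0]},{"offset":[0,0,0],"rot":[0,0,0]}]' 0.6; python3 -m inch '[{"offset":[0,0,0],"rot":[0,0,0]},{"offset":[0,0,0],"rot":[0,0,0]},{"offset":[0,0,0],"rot":[0,0,0]},{"offset":[-10,0,0],"rot":[0,0,0]},{"offset":[-30,0,0],"rot":[0,0,0]},{"offset":[-60,0,0],"rot":[0,0,0]},{"offset":[-100,0,0],"rot":[0,0,0]},{"offset":[-140,0,0],"rot":[0,0,0]},{"offset":[-175,-30,-30],"rot":[0,0,0]},{"offset":[-175,-55,-55],"rot":[0,0,0]},{"offset":[-175,-80,-80],"rot":[0,0,0]},{"offset":[-175,-100,-100],"rot":[0,0,0]}]'; python3 -m inch '[{"offset":[0,0,0],"rot":[0,0,0]},{"offset":[0,0,0],"rot":[0,0,0]},{"offset":[0,0,0],"rot":[0,0,0]},{"offset":[0,0,0],"rot":[0,0,0]},{"offset":[0,0,0],"rot":[0,0,0]},{"offset":[0,0,0],"rot":[0,0,0]},{"offset":[0,0,0],"rot":[0,0,0]},{"offset":[0,0,0],"rot":[0,0,0]}]'; python3 - <<'E'
from h import *
im=get_image("top");cv2.imwrite("pics/t9.png",im[...,::-1])
for (c,r),A,ct in blobs(im[110:190,275:350].copy(),np.array((0,150,90)),np.array((5,255,255)),8):
    v=cv2.fitLine(ct,cv2.DIST_L2,0,.01,.01).ravel();print(c,v,np.arctan(-v[0]/v[1])+.0997)
s=get_image("scene")
a=cv2.resize(im[100:300,80:380,::-1],(400,267));a=cv2.copyMakeBorder(a,0,33,0,0,0)
b=cv2.resize(s[130:310,185:455,::-1],(400,267));b=cv2.copyMakeBorder(b,0,33,0,0,0)
cv2.imwrite("pics/f.png",np.hstack([a,b]))
E
```

```text
time_s: 19.95
tcp_pos: [0.5338, -0.1956, 0.0749]
tool_rot: [1.764, 0.724, -1.764]
force: [0.4, -0.3, 0.1]
opening: 0.0681
time_s: 20.95
tcp_pos: [0.5347, -0.0509, 0.2512]
tool_rot: [1.765, 0.726, -1.762]
force: [1.6, 1.3, -0.9]
opening: 0.0684
time_s: 21.62
tcp_pos: [0.5347, -0.0546, 0.2498]
tool_rot: [1.765, 0.723, -1.765]
force: [-0.3, 0.5, 0.7]
opening: 0.0687
(22.5, 40.5) [ 0.9644601  -0.26422852 22.5        40.458332  ] 1.4030924
```

View pics/f.png

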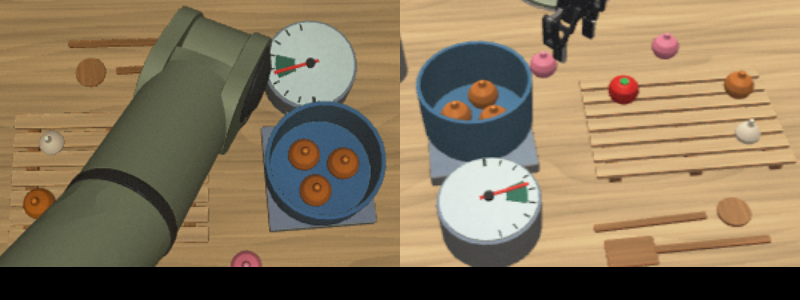

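Three onions stand separately on the crock's floor, and the spare is still on the tray. In the scene crop the needle lies near the edge of the green, so I'll measure the angles in both views.

```bash
python3 - <<'E'
from h import *
fin={n:get_image(n) for n in("top","scene")}
ini={n:cv2.imread(f"pics/{n}0.png")[...,::-1].copy() for n in fin}
box={"top":(275,110,350,190),"scene":(205,230,290,305)}
crops=[]
for n in fin:
    m=camera_model(n);x0,y0,x1,y1=box[n]
    def dirn(im):
        h=cv2.cvtColor(im,cv2.COLOR_RGB2HSV)[y0:y1,x0:x1]
        k=cv2.inRange(h,(0,130,90),(6,255,255))|cv2.inRange(h,(174,130,90),(180,255,255))
        p=np.argwhere(k)[:,::-1]+[x0,y0]
        q=np.array([onplane(m,u,.090)[:2] for u in p]);v=cv2.fitLine(q.astype(np.float32),cv2.DIST_HUBER,0,1e-4,1e-4).ravel();return q,v
    def green(im):
        h=cv2.cvtColor(im,cv2.COLOR_RGB2HSV)[y0:y1,x0:x1];k=cv2.inRange(h,(55,70,20),(95,255,170))
        c=max(cv2.findContours(k,0,1)[0],key=cv2.contourArea);q=np.array([onplane(m,u,.085)[:2] for u in np.argwhere(k)[:,::-1]+[x0,y0]]);return q
    q0,v0=dirn(ini[n]);q1,v1=dirn(fin[n]);g=green(ini[n])
    # pivot = crossing of both needle lines
    t=np.linalg.solve(np.c_[v0[:2],-v1[:2]],v1[2:]-v0[2:]);P=v0[2:]+t[0]*v0[:2]
    ang=lambda d:np.arctan2(d[1],d[0])
    a0=ang(q0.mean(0)-P);a1=ang(v1[:2]*np.sign(v1[:2]@(q1.mean(0)-P)))
    a0=ang(v0[:2]*np.sign(v0[:2]@(q0.mean(0)-P)))
    for nm,Q in(("cross",P),("geom",np.array([.504,-.2235])-.198*np.array([np.cos(a0),np.sin(a0)]))):
        d=g-Q;aa=np.unwrap(np.sort(np.arctan2(d[:,1],d[:,0])%(2*np.pi)));gm=ang(g.mean(0)-Q)
        print(n,nm,Q.round(4),"need0",a0.round(3),"need",a1.round(3),"green",gm.round(3),"ext",aa[[0,-1]].round(3),"r",np.linalg.norm(d,axis=1)[[0]].round(3),np.hypot(*d.T).min().round(3),np.hypot(*d.T).max().round(3),"diff",round((a1-gm+np.pi)%(2*np.pi)-np.pi,3),"turn",round((a0-a1)%(2*np.pi),3))
    crops.append(cv2.resize(fin[n][y0:y1,x0:x1,::-1],(400,400),interpolation=cv2.INTER_CUBIC))
cv2.imwrite("pics/d.png",np.hstack(crops))
E
```

```text
top cross [ 0.7038 -0.2128] need0 -3.087 need 1.829 green 1.775 ext [1.293 3.615] r [0.064] 0.031 0.122 diff 0.055 turn 1.367
top geom [ 0.7017 -0.2126] need0 -3.087 need 1.829 green 1.728 ext [1.228 3.624] r [0.064] 0.03 0.12 diff 0.102 turn 1.367
scene cross [ 0.7061 -0.2135] need0 -3.079 need 1.828 green 1.645 ext [1.292 2.007] r [0.063] 0.031 0.064 diff 0.182 turn 1.376
scene geom [ 0.7016 -0.2112] need0 -3.079 need 1.828 green 1.55 ext [1.153 1.939] r [0.059] 0.027 0.062 diff 0.278 turn 1.376
```

View pics/d.png

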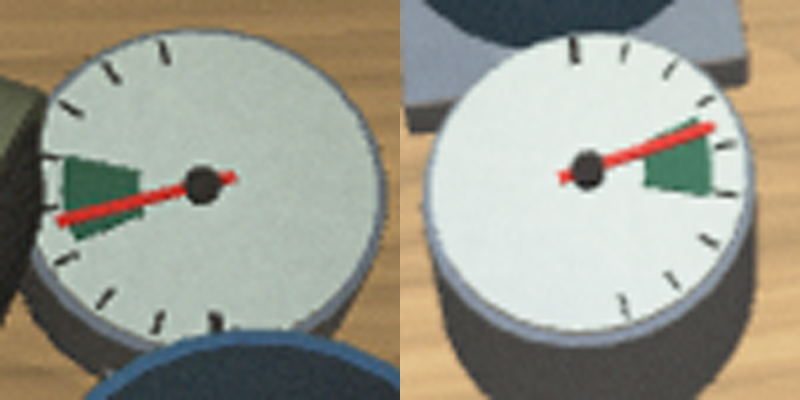

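```bash
python3 -c "
from cell import *
s=observe();print(s['time_s'],s['tcp_pos'],s['force']);print(job_done())"
```

```text
21.8167 [ 0.53473014 -0.05427866  0.24981811] [ 0.31449048 -0.29115964  0.73393188]
the job is handed in; nothing more can be done
None
```

I put three onions into the blue crock, and the red needle now stands in the green sector. I handed the job in at 21.8 s; no verdict was reported. Each onion was lowered onto the floor until the spring took its weight, then let go softly. The onions stand upright and clear of each other.

- **Needle:** the last check gave a turn of about 1.37–1.40 rad. By the best-defined estimate that is about 0.18 rad short of the sector's middle, and the limit is 0.40.
- **Estimates that disagreed:** the two views, each with two ways of locating the dial's axis, gave offsets from 0.06 to 0.28 rad. The two lowest, from the top view, were spoiled by stray pixels in the green mask. All four keep the needle inside the painted sector, and both close-ups show it there.
- **Everything else:** the fourth onion, tomato, garlic and servers looked unmoved on viewing. I did not check the canister or funnel afterwards, but the arm's moves stayed away from both. The arm ended clear of everything. The only sizeable force readings were about 14 N up on the tool each time the gripper closed on an onion on the tray.

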